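Stamp the discs onto a culture plate and lift the dispenser off

ROBOT

A 6-joint arm with a two-finger parallel gripper is mounted at the origin on the work surface. World frame = base frame: x ahead of the robot, y to its left, z up, the work surface at z = 0. Lengths are in m, angles in rad, forces in N, time in s.
With the tool pointing down it reaches from about 0.35 to 0.775 m from the base axis. Payload 5.5 kg.
Tool frame: the origin (TCP) lies midway between the tips of the shut fingers; the grasp point (between the pads) lies 19 mm behind it; z points along the fingers, y is the direction in which the jaws open and shut (so a half turn about z gives the same grasp; the last joint's range is limited). The gripper opens to 85 mm and grips with 20 to 120 N. Pads are 22 mm wide; open, the fingers measure 114 mm over their backs; the gripper's body (76 mm by 85 mm) begins 54 mm behind the grasp point. The pads swing forward as they close: fully open they stand 13 mm farther back than shut.
Start: joints at [-1.426, 0.313, 0.046, 1.304, 0, 1.431], TCP at [0.162, -0.552, 0.231] pointing down, gripper open.
Joint ranges: [-2.76, 2.76], [-0.86, 1.69], [-1.03, 1.26], [-2.2, 2.34], [-1.47, 1.5], [-3.14, 3.14]. Speed limits (rad/s): [2.57, 2.57, 3.14, 3.14, 3.14, 3.14].

INTERFACE

Orientations are given as a unit quaternion [w, x, y, z].
In Python, from workcell import env gives the robot as it stands.
- The arm moves only by the shell command python3 -m creep 'ROWS' [OPENING] [FORCE]. ROWS is JSON, a list of rows, each a list of 6 numbers: the shift along the tool's x, y, z in m, then the turn, a rotation vector about the tool's x, y, z in degrees. A call has exactly 8 rows; each row is the pose to reach, as a shift and turn from the pose commanded when the call began, along the tool's axes at that moment; what a row does not reach only later rows make up. A row lasts 1/10 s, in which the tool goes at most 50 mm and 8.59 degrees, less where a joint would pass 70% of its speed; a pose out of reach is approached as far as the arm can. A call with a gripper value outside its range is refused whole. OPENING is the finger opening in m, from 0 to 0.0854, set as the call begins (- or left out, the last holds). The fingers move at their own pace and stop on an object; FORCE is the grip in N (left out, the last holds). Time passes only in rows, so rows that repeat a pose let the fingers close, or fill a call up. It gives the time, the measured TCP pose, the force and the opening at its end, in the units of the state.
- env.get_state(): the state, without advancing time (a new reading comes with each control period).
- env.read_camera(name): name is "scene" or "top" or "wrist"; returns (picture, depth): 420x560x3 uint8, blue, green, red; 420x560 float32, m along the optical axis (not along the pixel's ray), 0 where there is no reading.
- env.camera_params(name): a dict with "fx", "fy", "cx", "cy" (pixels), "position" and "orientation" of the camera in the world. Camera axes: x right, y up, looking along -z (the intrinsics and any distortion apply to the point x, -y, -z); pixel columns grow to the right and rows downward; lengths in m; the calibration is good to about 2 mm. A picture is of the moment at which its call begins: read the wrist's pose just before it. camera_params takes no time and is no camera call; for the wrist camera it gives the pose at the moment of the call.
- env.hand_in(): hands the job in, once; it reports no verdict.
The state is a dict: "clock": time; "joint_pos": joint angles; "qvel": joint speeds; "tau": joint torques, N m; "tcp_pos": TCP position; "orientation": TCP orientation; "wrist_force": force on the tool from outside, world axes, zero at the start; "ft_torque": the same for the moment, N m; "finger_gap": finger opening in m.
Only numpy, scipy, OpenCV 4.12 (cv2) and the standard library are available. Lean on these libraries where they do the work, as an engineer would, in place of code of your own. Each camera call takes 0.05 s, during which the arm holds its last target. There are 200 camera calls.

TASK

The disc dispenser is standing over an open culture plate: push its plunger knob fully down to drop the discs onto the agar and let it spring all the way back up while the dispenser still stands on the bench. Then lift the dispenser straight up off the plate, without dragging or shifting the plate, keep it level, and finish holding it still and level directly above the plate with its underside about 10 cm above the bench, so that the discs can be checked: the program ends while still holding it in the air. Leave the plate's lid, the stack of plates and the tip box where they are.

Things in the scene. Friction and masses are not known exactly. Their poses are not given: they have to be found in the camera images.
- dispenser: disc dispenser, the tallest thing among those near the robot: round, aluminium, loose, 106 mm wide, 146 high; six clear cartridges in a ring (tops 88 mm up, within 37 mm of the axis), steel column and black plunger knob in the middle; 0.4 to 0.65 kg. Origin: centre of its underside, z up its axis. Its skirt, 22 mm deep inside, surrounds the open plate with 4 mm to spare
- knob_center (a point): centre of the plunger knob, half-way up it, on the axis, 129 mm above the dispenser's underside while up. The knob, an upright cylinder 36 mm wide and 34 mm high, is both push plunger and handle for lifting the whole dispenser (a stop holds it at the top of its stroke). Free air below it, while up: 15 mm to the column nut (32 mm wide), 24 mm to the cartridges
- knob_top (a point): centre of the flat top of the plunger knob, 146 mm above the dispenser's underside while the plunger is up; it goes down with the knob
- plunger (a joint): how far the plunger knob is pushed down (m): 0 up, 0.012 fully down against its stop. A spring returns it when let go; it takes about 6 N to start and 11 N to reach the bottom
- plate: the open culture plate (petri dish without its lid) under the dispenser: clear, 90 mm across, 15 mm high, with agar in it, standing loose on the bench inside the dispenser's skirt and out of sight until the dispenser is lifted; about 60 g. Origin: centre of its underside
- plate_lid: the lid of the culture plate, a clear shallow disc 94 mm across and 10 mm high, lying mouth upwards on the bench, its centre 115 mm from the dispenser's axis on the robot's side; origin: centre of its underside. A bystander
- plate_stack: a stack of three closed clear culture plates, 93 mm across, 50 mm high; origin: centre of its underside. A bystander; it stands in the same row as the dispenser
- tip_box: an open box of pipette tips, 82 x 122 mm, 51 mm high; origin: centre of its underside. A bystander; it stands in the same row as the dispenser

How it is judged:
By the outcome, as a careful person would: the job done as asked, in the order asked, and still so for the second after the job is handed in, while the arm keeps its last pose, push and grip.
It also fails if it takes over 43 s, if anything falls off the work surface, if the arm or the gripper's body presses on something with over 40 N, if the wrist force passes 120 N, or if a joint passes its speed limit or range.

## Working session

There is one attempt and no reset: what is moved stays moved. The work goes in short steps, Python scripts to look and compute and a shell command to move; the robot and the scene stay as the last step left them, time stands still between calls to the robot, and variables do not carry over. Pictures are saved under pics/ and viewed, about 8 in all and at most 12, crops included, and the job is handed in when it is done.

```bash
ls; mkdir -p pics; cat > h.py <<'E'
import numpy as np, cv2
from scipy.spatial.transform import Rotation as R
from workcell import env
def rot(q): return R.from_quat([q[1],q[2],q[3],q[0]]).as_matrix()
def pts(name):
    p=env.camera_params(name); im,d=env.read_camera(name)
    v,u=np.mgrid[:420,:560]
    c=np.stack([(u-p['cx'])/p['fx']*d,-(v-p['cy'])/p['fy']*d,-d],-1)
    return im,d,c@rot(p['orientation']).T+np.array(p['position']),p
E
python3 - <<'E'
from h import *
s=env.get_state(); print({k:np.round(v,3) for k,v in s.items()})
a=[]
for n in ("top","scene"):
    im,d,P,p=pts(n); print(n,p); a.append(im)
    if n=="top":
        np.save('top.npy',P)
        for lo,hi in ((.1,.135),(.135,.16),(.08,.095),(.04,.06)):
            m=((P[...,2]>lo)&(P[...,2]<hi)&(d>0)).astype(np.uint8)
            k,l,st,ce=cv2.connectedComponentsWithStats(m)
            for i in range(1,k):
                if st[i,4]>60:
                    q=P[l==i]; print(lo,st[i],q.mean(0).round(4),q.min(0).round(3),q.max(0).round(3))
cv2.imwrite('pics/a.png',np.vstack([cv2.resize(x,(400,300)) for x in a]))
E
```

```text
pics
{'clock': np.float64(0.0), 'joint_pos': array([-1.426,  0.314,  0.045,  1.304,  0.   ,  1.431]), 'qvel': array([ 0.001,  0.   , -0.001,  0.   ,  0.002,  0.   ]), 'tau': array([-0.0000e+00, -4.8063e+01,  2.9853e+01,  1.9000e-02, -0.0000e+00,
        0.0000e+00]), 'tcp_pos': array([ 0.161, -0.551,  0.23 ]), 'orientation': array([-0.001,  0.99 ,  0.142,  0.   ]), 'wrist_force': array([-0.346,  0.862, -0.823]), 'ft_torque': array([ 0.009,  0.026, -0.023]), 'finger_gap': np.float64(0.085)}
top {'fx': 394.8977576361149, 'fy': 394.8977576361149, 'cx': 279.1775002482529, 'cy': 208.27058639205208, 'position': array([ 0.46381459, -0.02392039,  0.88679285]), 'orientation': array([-0.70579981, -0.03465097,  0.0298976 ,  0.70693145])}
0.1 [351  50  13  13 128] [ 0.8506 -0.1787  0.105 ] [ 0.839 -0.192  0.1  ] [ 0.863 -0.167  0.109]
0.1 [295  75   9  10  73] [ 0.7978 -0.0595  0.1092] [ 0.791 -0.068  0.101] [ 0.808 -0.051  0.116]
0.1 [134 147  15  19  72] [0.6316 0.2464 0.1257] [0.621 0.24  0.101] [0.653 0.264 0.135]
0.135 [126 144  21  20 302] [0.6381 0.256  0.1457] [0.621 0.239 0.135] [0.656 
[... 1598 characters left out ...]
 -0.1711  0.0499] [ 0.823 -0.202  0.04 ] [ 0.857 -0.152  0.06 ]
0.04 [285  80  26  25 346] [ 0.7916 -0.059   0.0492] [ 0.771 -0.087  0.04 ] [ 0.826 -0.031  0.06 ]
0.04 [ 239  175   38   56 2031] [0.5542 0.029  0.0479] [ 0.495 -0.011  0.04 ] [0.613 0.068 0.057]
0.04 [ 347  183   44   44 1495] [ 0.5482 -0.2082  0.0498] [ 0.502 -0.255  0.043] [ 0.595 -0.162  0.055]
0.04 [534 256  21  40 242] [ 0.4016 -0.5654  0.0501] [ 0.359 -0.589  0.04 ] [ 0.439 -0.555  0.06 ]
scene {'fx': 442.2562060764346, 'fy': 442.2562060764346, 'cx': 287.74494808733, 'cy': 211.3016156056431, 'position': array([ 1.03643243, -0.53583904,  0.71638845]), 'orientation': array([0.84262936, 0.40397971, 0.1612723 , 0.31743883])}
```

View pics/a.png

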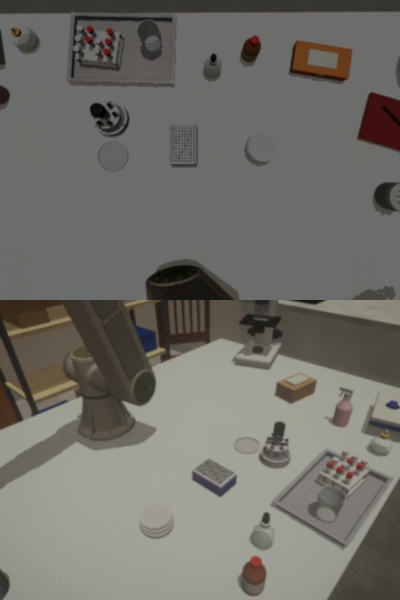

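```bash
python3 -m creep '[[0.033,-0.031,0,0,0,-4.5],[0.066,-0.062,0,0,0,-9],[0.099,-0.093,0,0,0,-13.5],[0.132,-0.124,0,0,0,-18],[0.165,-0.155,0,0,0,-22.5],[0.198,-0.186,0,0,0,-27],[0.231,-0.217,0,0,0,-31.5],[0.264,-0.248,0,0,0,-36]]' 0 40
cat > togo.py <<'E'
from h import *
import sys
t=np.array([float(x) for x in sys.argv[1:4]]); s=env.get_state()
print('tool shift',(rot(s['orientation']).T@(t-s['tcp_pos'])).round(4),'j',np.round(s['joint_pos'],2),'zaxis',rot(s['orientation'])[:,2].round(4),'F',np.round(s['wrist_force'],1))
E
python3 togo.py .6385 .2565 .231
```

```text
clock: 0.9
tcp_pos: [0.3456, -0.2379, 0.2311]
orientation: [-0.0, 0.897, 0.442, -0.0]
wrist_force: [0.3, -0.6, 0.9]
finger_gap: 0.0002
tool shift [ 5.705e-01 -6.890e-02  1.000e-04] j [-0.79  0.01 -0.32  1.24  0.    1.43] zaxis [-1.e-04  1.e-04 -1.e+00] F [ 0.3 -0.6  0.9]
```

```bash
python3 -m creep '[[0.045,-0.0055,0,0,0,-4.5],[0.09,-0.011,0,0,0,-9],[0.135,-0.0165,0,0,0,-13.5],[0.18,-0.022,0,0,0,-18],[0.225,-0.0275,0,0,0,-22.5],[0.27,-0.033,0,0,0,-27],[0.315,-0.0385,0,0,0,-31.5],[0.36,-0.044,0,0,0,-36]]'
python3 togo.py .6385 .2565 .231
```

```text
clock: 1.7
tcp_pos: [0.5309, 0.074, 0.2309]
orientation: [-0.0, 0.716, 0.698, -0.0]
wrist_force: [0.1, -0.4, -0.2]
finger_gap: -0.0
tool shift [ 0.1852  0.1029 -0.0002] j [-0.01  0.24 -0.06  1.28 -0.    1.59] zaxis [-5.e-04 -2.e-04 -1.e+00] F [ 0.1 -0.4 -0.2]
```

```bash
python3 -m creep '[[0.035,0.02,0,0,0,0],[0.07,0.04,0,0,0,0],[0.11,0.06,0,0,0,0],[0.145,0.08,0,0,0,0],[0.17,0.095,0,0,0,0],[0.185,0.103,0,0,0,0],[0.185,0.103,0,0,0,0],[0.185,0.103,0,0,0,0]]'
python3 togo.py .6385 .2565 .231
cat > look.py <<'E'
from h import *
import sys
a=[]
for n in ('wrist','top'):
    im,d,P,p=pts(n); a.append(im)
    m=(d>0)&(P[...,2]>.135)&(P[...,2]<.16)&(abs(P[...,0]-.638)<.04)&(abs(P[...,1]-.256)<.04)
    q=P[m]
    if len(q): print(n,p['position'].round(3),m.sum(),q.mean(0).round(4),q.min(0).round(4),q.max(0).round(4)); 
    if len(q)>20:
        t=q[:,2]>np.median(q[:,2])-.003
        print(' circle', np.round(cv2.minEnclosingCircle((q[t][:,:2]*1000).astype(np.float32)),1) if 0 else cv2.minEnclosingCircle((q[t][:,:2]*1000).astype(np.float32)), np.median(q[:,2]))
cv2.imwrite('pics/'+sys.argv[1]+'.png',np.vstack([cv2.resize(a[0],(560,420)),cv2.resize(a[1][100:220,60:220],(240,180)) if 0 else np.zeros((1,560,3),np.uint8)]))
E
python3 look.py b
```

```text
clock: 2.5
tcp_pos: [0.6384, 0.254, 0.2303]
orientation: [-0.0, 0.717, 0.697, -0.001]
wrist_force: [-1.0, -0.3, -0.6]
finger_gap: -0.0002
tool shift [ 0.0025  0.     -0.0007] j [ 0.26  0.55  0.4   1.43 -0.    1.86] zaxis [-1.7e-03 -8.0e-04 -1.0e+00] F [-1.  -0.3 -0.6]
wrist [0.64  0.319 0.372] 1764 [0.6401 0.2577 0.1446] [0.6225 0.2393 0.1354] [0.6578 0.2741 0.1473]
 circle ((640.17626953125, 256.38067626953125), 17.750699996948242) 0.14491062170126578
top [ 0.464 -0.024  0.887] 299 [0.6382 0.256  0.1457] [0.6217 0.2391 0.1354] [0.656  0.2739 0.1502]
 circle ((639.1898193359375, 257.67657470703125), 17.735429763793945) 0.14627443812561325
```

View pics/b.png

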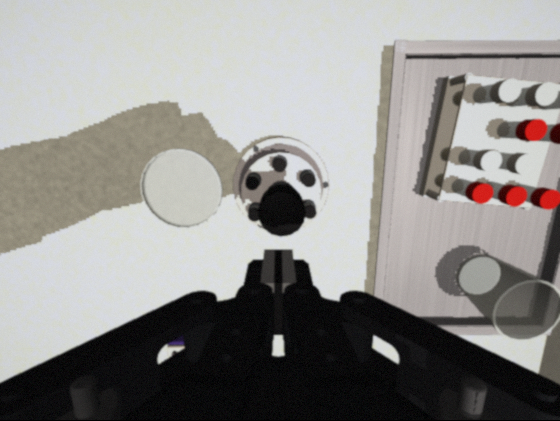

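```bash
python3 -m creep '[[0.001,0.001,0.02,0,0,0],[0.001,0.001,0.04,0,0,0],[0.001,0.001,0.055,0,0,0],[0.001,0.001,0.065,0,0,0],[0.001,0.001,0.071,0,0,0],[0.001,0.001,0.074,0,0,0],[0.001,0.001,0.074,0,0,0],[0.001,0.001,0.074,0,0,0]]'
python3 togo.py .6397 .257 .146
```

```text
clock: 3.4
tcp_pos: [0.6403, 0.255, 0.1581]
orientation: [0.0, 0.717, 0.697, 0.0]
wrist_force: [-0.0, -0.2, -0.0]
finger_gap: 0.0003
tool shift [ 0.002  -0.0007  0.0121] j [ 0.26  0.56  0.25  1.26 -0.    1.86] zaxis [ 1.2e-03  2.0e-04 -1.0e+00] F [-0.  -0.2 -0. ]
```

```bash
python3 -m creep '[[0.002,0,0.004,0,0,0],[0.002,0,0.008,0,0,0],[0.002,0,0.011,0,0,0],[0.002,0,0.014,0,0,0],[0.002,0,0.017,0,0,0],[0.002,0,0.02,0,0,0],[0.002,0,0.022,0,0,0],[0.002,0,0.022,0,0,0]]'
```

```text
clock: 4.2
tcp_pos: [0.64, 0.2571, 0.1366]
orientation: [0.0, 0.717, 0.697, 0.001]
wrist_force: [-3.7, -0.7, 9.1]
finger_gap: -0.0
```

```bash
python3 -m creep '[[0,0,0.001,0,0,0],[0,0,0.002,0,0,0],[0,0,0.003,0,0,0],[0,0,0.004,0,0,0],[0,0,0.004,0,0,0],[0,0,0.004,0,0,0],[0,0,0.004,0,0,0],[0,0,0.004,0,0,0]]'
```

```text
clock: 5.0
tcp_pos: [0.6401, 0.2572, 0.134]
orientation: [0.001, 0.717, 0.697, 0.001]
wrist_force: [-4.7, -0.8, 12.6]
finger_gap: 0.0001
```

```bash
python3 -m creep '[[0,0,0.0005,0,0,0],[0,0,0.001,0,0,0],[0,0,0.0015,0,0,0],[0,0,0.002,0,0,0],[0,0,0.002,0,0,0],[0,0,0.002,0,0,0],[0,0,0.002,0,0,0],[0,0,0.002,0,0,0]]'
```

```text
clock: 5.8
tcp_pos: [0.6402, 0.2572, 0.134]
orientation: [0.001, 0.717, 0.697, 0.002]
wrist_force: [-7.3, -1.6, 20.8]
finger_gap: 0.0001
```

The plunger has bottomed: z stays at 0.134 while the force rises to 21 N. I'll release upward.

```bash
python3 -m creep '[[0,0,-0.003,0,0,0],[0,0,-0.007,0,0,0],[0,0,-0.012,0,0,0],[0,0,-0.02,0,0,0],[0,0,-0.035,0,0,0],[0,0,-0.05,0,0,0],[0,0,-0.065,0,0,0],[0,0,-0.065,0,0,0]]'
python3 -m creep '[[0,0,0,0,0,0],[0,0,0,0,0,0],[0,0,0,0,0,0],[0,0,0,0,0,0],[0,0,0,0,0,0],[0,0,0,0,0,0],[0,0,0,0,0,0],[0,0,0,0,0,0]]' 0.075
python3 look.py c; python3 togo.py .6395 .257 .110
```

```text
clock: 6.6
tcp_pos: [0.6412, 0.2573, 0.1965]
orientation: [0.001, 0.717, 0.697, 0.002]
wrist_force: [-0.3, 0.5, 0.2]
finger_gap: -0.0001
clock: 7.4
tcp_pos: [0.64, 0.257, 0.1943]
orientation: [0.0, 0.717, 0.697, 0.0]
wrist_force: [-0.4, 0.1, 0.2]
finger_gap: 0.0749
wrist [0.641 0.322 0.336] 2402 [0.6402 0.2581 0.1445] [0.6225 0.2389 0.1356] [0.6579 0.2743 0.147 ]
 circle ((640.2721557617188, 256.5015869140625), 17.817869186401367) 0.1448970769473477
top [ 0.464 -0.024  0.887] 302 [0.6382 0.2559 0.1457] [0.6212 0.2399 0.1351] [0.6565 0.275  0.1505]
 circle ((639.4048461914062, 257.6763916015625), 17.743221282958984) 0.14624069620529973
tool shift [ 0.     -0.0005  0.0843] j [ 0.27  0.56  0.33  1.34 -0.    1.87] zaxis [ 1.e-04 -1.e-04 -1.e+00] F [ 0.2  0.  -0.1]
```

View pics/c.png

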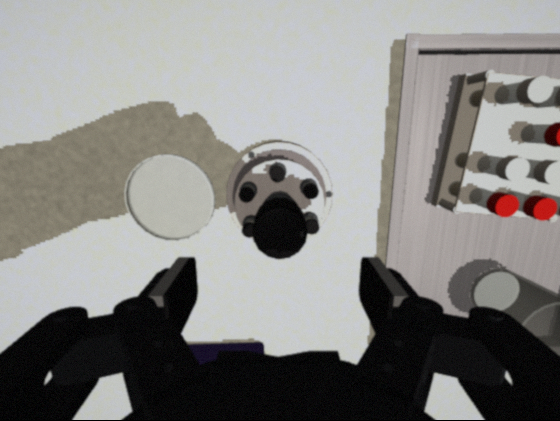

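```bash
python3 -m creep '[[0,0,0.015,0,0,0],[0,0,0.03,0,0,0],[0,0,0.045,0,0,0],[0,0,0.06,0,0,0],[0,0,0.073,0,0,0],[0,0,0.082,0,0,0],[0,0,0.087,0,0,0],[0,0,0.087,0,0,0]]'
python3 togo.py .6395 .257 .107
python3 -m creep '[[0,0,0,0,0,0],[0,0,0,0,0,0],[0,0,0,0,0,0],[0,0,0,0,0,0],[0,0,0,0,0,0],[0,0,0,0,0,0],[0,0,0,0,0,0],[0,0,0,0,0,0]]' 0 50
python3 togo.py .6395 .257 .107
python3 look.py d
```

```text
clock: 8.3
tcp_pos: [0.6396, 0.2569, 0.1066]
orientation: [-0.0, 0.717, 0.697, -0.001]
wrist_force: [-0.1, -0.2, 0.5]
finger_gap: 0.0754
tool shift [ 0.0001 -0.0001 -0.0004] j [ 0.27  0.59  0.17  1.15 -0.    1.87] zaxis [-1.1e-03 -4.0e-04 -1.0e+00] F [-0.1 -0.2  0.5]
clock: 9.1
tcp_pos: [0.6408, 0.2571, 0.1081]
orientation: [0.001, 0.717, 0.697, 0.001]
wrist_force: [2.2, 0.5, 4.4]
finger_gap: 0.0347
tool shift [-0.0002 -0.0013  0.0011] j [ 0.27  0.59  0.17  1.15 -0.    1.87] zaxis [ 2.1e-03  4.0e-04 -1.0e+00] F [2.2 0.5 4.4]
wrist [0.642 0.322 0.25 ] 10441 [0.6394 0.2608 0.1463] [0.5981 0.2384 0.135 ] [0.678  0.2746 0.16  ]
 circle ((637.7835693359375, 257.4068603515625), 42.10201644897461) 0.14500643419408954
top [ 0.464 -0.024  0.887] 231 [0.6386 0.2488 0.1468] [0.5995 0.2395 0.1355] [0.6775 0.2704 0.1599]
 circle ((638.503173828125, 246.56117248535156), 39.031795501708984) 0.14617074143069975
```

View pics/d.png

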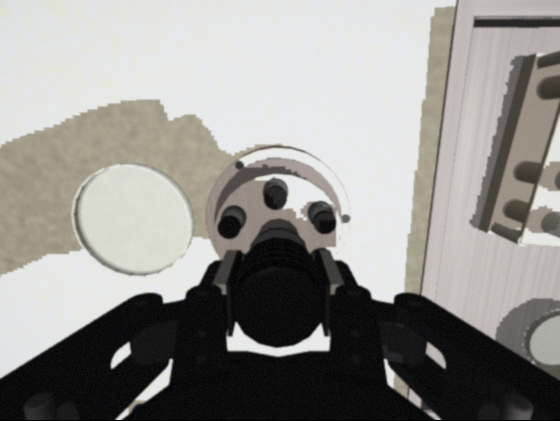

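```bash
python3 -m creep '[[0,0.001,-0.001,0,0,0],[0,0.001,-0.003,0,0,0],[0,0.001,-0.006,0,0,0],[0,0.001,-0.01,0,0,0],[0,0.001,-0.014,0,0,0],[0,0.001,-0.019,0,0,0],[0,0.001,-0.024,0,0,0],[0,0.001,-0.03,0,0,0]]'
python3 togo.py .6408 .2571 .208
python3 -m creep '[[0,0,-0.006,0,0,0],[0,0,-0.014,0,0,0],[0,0,-0.023,0,0,0],[0,0,-0.034,0,0,0],[0,0,-0.046,0,0,0],[0,0,-0.056,0,0,0],[0,0,-0.065,0,0,0],[0,0,-0.07,0,0,0]]'
python3 -m creep '[[0,0,0,0,0,0],[0,0,0,0,0,0],[0,0,0,0,0,0],[0,0,0,0,0,0],[0,0,0,0,0,0],[0,0,0,0,0,0],[0,0,0,0,0,0],[0,0,0,0,0,0]]'
python3 togo.py .6408 .2571 .208
python3 - <<'E'
from h import *
a=[]
im,d,P,p=pts('scene'); np.save('sc.npy',P)
a.append(cv2.resize(im[150:300,300:500],(560,420)))
im2,_,P2,_=pts('wrist'); a.append(cv2.resize(im2,(560,420))[:180])
cv2.imwrite('pics/e.png',np.vstack(a))
im3,d3,P3,_=pts('top')
q=P[(abs(P[...,0]-.64)<.07)&(abs(P[...,1]-.257)<.07)&(P[...,2]>.05)&(d>0)]
print('lowest part',np.percentile(q[:,2],[0,1,5,50]).round(3))
# plate region
for Q,dd in((P,d),(P3,d3)):
    m=(abs(Q[...,0]-.64)<.06)&(abs(Q[...,1]-.257)<.06)&(Q[...,2]>.006)&(Q[...,2]<.03)&(dd>0)
    q=Q[m]; print(m.sum(), q.min(0).round(3),q.max(0).round(3)) if m.sum() else print(0)
E
```

```text
clock: 10.0
tcp_pos: [0.6409, 0.2569, 0.1377]
orientation: [0.0, 0.717, 0.697, -0.0]
wrist_force: [0.2, 0.8, -4.8]
finger_gap: 0.0348
tool shift [ 0.0002 -0.0001 -0.0703] j [ 0.27  0.58  0.22  1.22 -0.    1.87] zaxis [-1.e-04 -1.e-04 -1.e+00] F [ 0.2  0.8 -4.8]
clock: 10.8
tcp_pos: [0.6414, 0.2571, 0.2087]
orientation: [0.0, 0.717, 0.697, 0.001]
wrist_force: [0.2, 0.2, -5.4]
finger_gap: 0.0347
clock: 11.6
tcp_pos: [0.641, 0.257, 0.2073]
orientation: [0.0, 0.717, 0.697, -0.0]
wrist_force: [0.0, -0.1, -6.1]
finger_gap: 0.0348
tool shift [ 0.0001 -0.0002 -0.0007] j [ 0.27  0.56  0.36  1.37 -0.    1.87] zaxis [ 0.e+00 -1.e-04 -1.e+00] F [ 0.  -0.1 -6.1]
lowest part [0.097 0.104 0.125 0.352]
335 [0.595 0.208 0.006] [0.684 0.301 0.016]
326 [0.594 0.212 0.006] [0.673 0.279 0.018]
```

View pics/e.png

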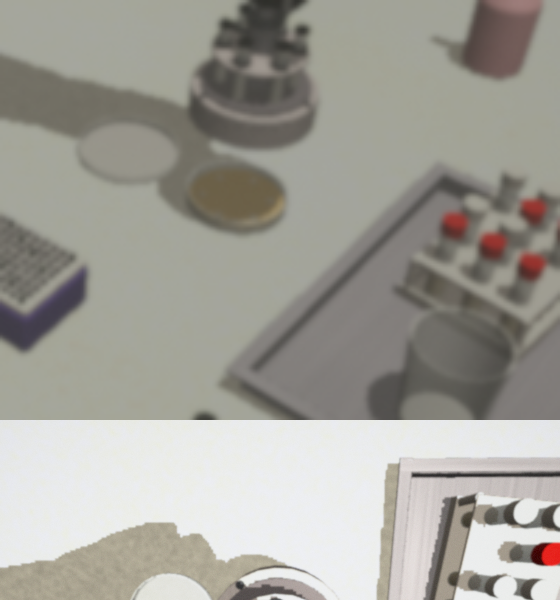

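```bash
python3 - <<'E'
from h import *
for n in('wrist','scene'):
    im,d,P,p=pts(n); r=P[...,:2]-[.641,.257]; rr=np.hypot(r[...,0],r[...,1])
    m=(rr>.042)&(rr<.051)&(P[...,2]>.09)&(P[...,2]<.16)&(d>0)
    a=np.degrees(np.arctan2(r[...,1],r[...,0]))
    for t in range(-180,180,30):
        k=m&(a>=t)&(a<t+30)
        if k.sum()>10: print(n,t,k.sum(),np.percentile(P[k][:,2],[10,50,90]).round(4))
E
```

```text
wrist -180 64 [0.1271 0.128  0.1287]
wrist -30 139 [0.1276 0.1284 0.1304]
wrist 0 399 [0.1274 0.1285 0.1313]
wrist 30 443 [0.1273 0.1285 0.1312]
wrist 60 482 [0.1273 0.1283 0.1312]
wrist 90 475 [0.1272 0.1284 0.1312]
wrist 120 441 [0.1273 0.1291 0.1314]
wrist 150 347 [0.1274 0.1284 0.1312]
scene -180 20 [0.1272 0.1302 0.1316]
scene -150 24 [0.1276 0.1298 0.1312]
scene -120 35 [0.1263 0.1296 0.1319]
scene -90 46 [0.1115 0.128  0.1319]
scene -60 63 [0.1023 0.1274 0.1316]
scene -30 52 [0.105  0.1274 0.1314]
scene 0 29 [0.126  0.1284 0.1308]
scene 30 16 [0.1271 0.129  0.1318]
```

The rim sits at the same height all round, so the dispenser is level.

```bash
python3 togo.py .641 .257 .2073; python3 -c "
from workcell import env; print(env.get_state()['clock'],env.hand_in())"
```

```text
tool shift [ 0.0001  0.     -0.    ] j [ 0.27  0.56  0.36  1.37 -0.    1.87] zaxis [ 0.e+00 -1.e-04 -1.e+00] F [-0.2  0.7 -5.2]
the job is handed in; nothing more can be done
11.85 None
```

The job is done and handed in at 11.85 s. The gripper is still holding the dispenser level above the plate, with its underside about 10 cm above the bench.

- **Push:** I pressed the plunger with the shut fingers until it hit its stop. The tool held at z = 0.134, 12 mm down, while the force rose to 21 N.
- **Spring back:** I then backed off, and the cameras put the knob top back at about 0.145–0.146 m, with the dispenser where it had been.
- **Lift:** I gripped the knob at 50 N and lifted it straight up 100 mm.
- **Level:** The dispenser's rim is at 0.128–0.129 m all round in the wrist camera. The scene camera's readings are noisier (0.127–0.130 m) but show no clear tilt.
- **Plate:** It is visible at about (0.640, 0.255), within about 3 mm of the dispenser's axis at (0.641, 0.257). That gap is about the accuracy of the cameras.
- **Height:** From the tool's rise, the underside is at about 0.099 m. The lowest depth points on the dispenser read 0.097–0.104 m.

The scene image was too coarse to see the individual discs, so I did not confirm that they dropped. The last pictures show the lid and the near edge of the tip box with no sign of being moved; I did not measure them. I did not look at the stack of plates again, but the arm did no work near it.

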